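Run down the loose wing screw of a blotting manifold

ROBOT

A 6-joint arm with a two-finger parallel gripper is mounted at the origin on the work surface. World frame = base frame: x ahead of the robot, y to its left, z up, the work surface at z = 0. Lengths are in m, angles in rad, forces in N, time in s.
With the tool pointing down it reaches from about 0.425 to 0.95 m from the base axis. Payload 3.5 kg.
Tool frame: the origin (TCP) lies midway between the tips of the shut fingers; the grasp point (between the pads) lies 19 mm behind it (env.grasp_offset is the z of the grasp point in the tool frame, in m); z points along the fingers, y is the direction in which the jaws open and shut (so a half turn about z gives the same grasp; the last joint's range is limited). The gripper opens to 85 mm and grips with 20 to 120 N. Pads are 22 mm wide; open, the fingers measure 114 mm over their backs; the gripper's body (76 mm by 85 mm) begins 54 mm behind the grasp point. The pads swing forward as they close: fully open they stand 13 mm farther back than shut.
Start: joints at [1.162, 0.286, 1.577, -0, 1.279, -0.15], TCP at [0.173, 0.653, 0.231] pointing down, gripper open.
Joint ranges: [-2.77, 2.77], [-0.9, 2.22], [0.21, 2.48], [-1.53, 4.67], [0.24, 2.81], [-2.84, 2.84]. Speed limits (rad/s): [2.79, 2.79, 3.14, 3.14, 3.14, 3.14].

INTERFACE

Orientations are given as a unit quaternion [w, x, y, z].
In Python, from plant import env gives the robot as it stands.
- The arm moves only by the tool move_arm, never from a script. Its argument "rows" is a list of rows, each an object with "turn": the turn, a rotation vector about the world's x, y, z in degrees, a list of three; "linear": the shift along the world's x, y, z in m, a list of three; "grip": the opening, from -1 (shut) to 1 (fully open). A call has 1 to 20 rows; each row is the pose to reach, as a shift and turn from the pose measured when the call began; what a row does not reach only later rows make up. A row lasts 1/8 s, in which the tool goes at most 62.5 mm and 10.7 degrees, less where a joint would pass 70% of its speed; a pose out of reach is approached as far as the arm can. A call with a gripper value outside its range is refused whole. The fingers move at their own pace and stop on an object; "squeeze" is the grip in N (left out, the last holds). Time passes only in rows, so rows that repeat a pose let the fingers close. It gives the time, the measured TCP pose, the force and the opening at its end, in the units of the state.
- env.sense(): the state, without advancing time (a new reading comes with each control period).
- env.snapshot(name): name is "side" or "top"; returns the picture (420x560x3 uint8, red, green, blue); there is no depth.
- env.camera_params(name): a dict with "vertical_fov" (degrees; the focal length in pixels is half the picture's height over the tangent of half this angle, whatever the lens; pixels are square), "cx", "cy" (the principal point, pixels), "R" (3x3) and "t" (3): a world point X has camera coordinates R X + t. Camera axes: x right, y down, z forward; pixel columns grow to the right and rows downward; lengths in m; the calibration is good to about 2 mm. A picture is of the moment at which its call begins. camera_params takes no time and is no camera call.
- env.sign_off(): hands the job in, once; it reports no verdict.
Trained networks look in the newest picture that a camera, given by its name, has taken for a name from the list of things; names that differ only in an ending like _2 or _b are one class to them, and where a whole thing is asked for, a point or a joint stands for the part that bears it (a point fixed in the world has none). Each returns a list of dicts, best first, with "score" (0 to 1); they miss things now and then, are a little off and sometimes report something else, mostly with a low value. They report only what shows in the picture. A call takes as long as a camera call.
- env.boxes_of(thing, camera): "bbox" ([centre column, centre row, width, height] in pixels, round what is visible of it).
The state is a dict: "t": time; "joints": joint angles; "qd": joint speeds; "joint_efforts": joint torques, N m; "ee_pos": TCP position; "tcp_rot": TCP orientation; "wrist_force": force on the tool from outside, world axes, zero at the start; "moment": the same for the moment, N m; "finger_gap": opening from 0.0 (shut) to 1.0 (fully open).
Only numpy, scipy, OpenCV 4.12 (cv2) and the standard library are available. Lean on these libraries where they do the work, as an engineer would, in place of code of your own. Each camera call takes 0.05 s, during which the arm holds its last target.

TASK

One of the four dark wing screws that clamp the white well plate onto the blotting manifold is still loose and stands proud of the plate. Turn it clockwise with stroke after stroke of a fingertip against its wings until it is fully home like the other three. Do not grip or force it, do not lift the manifold or push it out of its place, and leave the tight screws, the bottle, the beaker and the tip box alone.

Things in the scene. Friction and masses are not known exactly. Their poses are not given: they have to be found in the camera images.
- manifold: 96-well vacuum blotting manifold, loose on rubber feet, about 2.8 kg, any yaw. Plates 206 (own x) by 134 mm (own y); origin at the centre of its underside, z up. The white top plate's upper face is 50 mm above the origin. Four vertical wing screws stand on it at x = +-75, y = +-40 mm; the loose one at x = +75, y = +40. A steel nipple sticks out 28 mm from the middle of the +x end, 18 mm up.
- well_block (a point): centre of the top of the solid raised white block with 96 dark wells, fixed on the middle of the manifold's top plate: 90 mm (manifold x) by 126 mm (manifold y), 24 mm high, its top 74 mm above the bench. Axes as the manifold's. Its side walls stand 30 mm from the axes of the wing screws, so a finger cannot circle a screw all the way round.
- screw_seat (a point): point on the manifold's top plate, 50 mm above the bench, on the axis of the loose wing screw. Fixed to the manifold; its x axis (the manifold's) points straight away from the well block, whose wall is 30 mm off in -x; the plate's edges are 28 mm off in +x and 27 mm in +y; the next (tight) screw is 80 mm off in -y.
- loose_screw_head (a point): point on the loose screw's axis 17 mm above its underside (67 mm above the bench when home, more by its rise when loose). It turns with the screw; its x axis points along one of the two opposite wings. Dark plastic: collar 21 mm across, hub 16 to 13 mm across and 20 mm high, two upright ear-shaped wings 5 mm thick, 52 mm tip to tip, 8 to 26 mm above the underside at 17 mm from the axis.
- loose_screw (a joint): turn of the loose wing screw in rad: 0 = fully home (hard stop), positive = counter-clockwise seen from above = still to be screwed in. Clockwise from above screws it down. Starts 8 to 12.5 rad from home. It rises 3 mm per turn, turns easily (about 0.025 N m of friction), stays where it is left, and stops dead at 0.
- tight_screw1 (a joint): turn of the tight wing screw (same make) at manifold x = +75, y = -40 mm: 0 = home; stiff (0.6 N m); to be left alone.
- tight_screw2 (a joint): turn of the tight wing screw at manifold x = -75, y = +40 mm: 0 = home; to be left alone.
- tight_screw3 (a joint): turn of the tight wing screw at manifold x = -75, y = -40 mm: 0 = home; to be left alone.
- bottle: amber reagent bottle with blue cap, 70 mm in diameter, 140 mm high, loose; origin at the centre of its underside. Bystander.
- beaker: glass beaker, 72 mm in diameter, 90 mm high, loose; origin at the centre of its underside. Bystander.
- tip_box: closed box of pipette tips, blue with a clear lid, 88 by 125 mm, 72 mm high, loose; origin at the centre of its underside. Bystander.

How it is judged:
At the end, for the whole second after the job is handed in: the loose wing screw is within 0.15 rad (9 degrees) of its hard stop; the manifold stands flat within 20 mm of where it was; the three tight screws are still home (within 0.15 rad); the bottle, beaker and tip box are within 15 mm of where they were (value of joint each of loose_screw, tight_screw1, tight_screw2, tight_screw3 below 0.15 rad and distance of manifold from where it was at the start of the episode below 0.02 m and angle between manifold's own z axis and vertical below 0.03 rad and distance of each of bottle, beaker, tip_box from where it was at the start of the episode below 0.015 m); the robot touches nothing.
It fails at once if the manifold is lifted or tipped (height (world z) of manifold above 0.006 m or angle between manifold's own z axis and vertical above 0.06 rad).
It fails at once if the manifold is pushed more than 25 mm from its place (distance of manifold from where it was at the start of the episode above 0.025 m).
It fails at once if the loose screw is gripped or forced (fingers on it with more than 30 N) (contact force between the fingers and loose_screw above 30 N).
It fails at once if a tight screw is turned by more than 0.2 rad (value of joint any of tight_screw1, tight_screw2, tight_screw3 above 0.2 rad).
It fails at once if the bottle, beaker or tip box is moved by more than 15 mm (distance of any of bottle, beaker, tip_box from where it was at the start of the episode above 0.015 m).
It also fails if it takes over 58 s, if anything falls off the work surface, if the arm or the gripper's body presses on something with over 40 N, if the wrist force passes 120 N, or if a joint passes its speed limit or range.

## Working session

There is one attempt and no reset: what is moved stays moved. The work goes in short steps, Python scripts to look and compute and a tool call to move; the robot and the scene stay as the last step left them, time stands still between calls to the robot, and variables do not carry over. Pictures are saved under pics/ and viewed, and the job is handed in when it is done.

Besides the shell and the picture viewer there is one more tool, called after "Emit:" as name(argument=value, ...), one argument or row to a line, values as JSON. move_arm: Moves the arm, as the interface text tells. Its arguments: {"type":"object","properties":{"rows":{"type":"array","items":{"type":"object","properties":{"turn":{"type":"array","items":{"type":"number"}},"linear":{"type":"array","items":{"type":"number"}},"grip":{"type":"number"}}}},"squeeze":{"type":"number"}},"required":["rows"]}

```bash
mkdir -p pics; ls; python3 - <<'E'
from plant import env
import cv2
s=env.sense();print(s)
for n in("top","side"):
    im=env.snapshot(n);cv2.imwrite(f"pics/{n}0.png",im[:,:,::-1]);print(n,env.camera_params(n))
    for th in("manifold","loose_screw","bottle","beaker","tip_box"):
        print(th,[(b['bbox'],b['score']) for b in env.boxes_of(th,n)][:3])
E
```

```text
pics
{'t': 0.0, 'joints': array([ 1.16195703e+00,  2.87187345e-01,  1.57818607e+00,  5.14119400e-05,
        1.27861944e+00, -1.49976900e-01]), 'qd': array([ 1.36562577e-03, -2.79257605e-04, -5.98594543e-04,  1.73154834e-05,
        3.87422429e-04,  1.36105911e-04]), 'joint_efforts': array([ 1.47498686e-03, -4.05982411e+01, -2.92624766e+01, -3.39497467e-05,
        5.98706290e-03,  7.56525338e-06]), 'ee_pos': array([0.17246454, 0.65190876, 0.22992783]), 'tcp_rot': array([-3.54625132e-04,  1.29077400e-01,  9.91633795e-01, -1.14677276e-03]), 'wrist_force': array([-0.45676488,  0.67504539, -0.25887833]), 'moment': array([0.03084831, 0.00503558, 0.02429159]), 'finger_gap': 1.005743508322734}
top {'vertical_fov': 42.816241975109, 'cx': 288.6260388498396, 'cy': 209.79122722726967, 'R': array([[ 0.00514347, -0.99972035, -0.0230819 ],
       [-0.99378638, -0.00254378, -0.11127515],
       [ 0.11118531,  0.02351082, -0.99352155]]), 't': array([0.00852568, 0.55406923, 1.1111053 ])}
manifold [([279.2, 197.5, 117.9, 108.4], 0.93)]
loose_screw [([294.8, 159.2, 10.4, 21.2], 0.61)]
bottle [([454.2, 265.6, 43.5, 36.1], 0.73)]
beaker [([159.9, 149.2, 43.5, 36.3], 0.71), ([317.5, 190.0, 8.4, 24.0], 0.45)]
tip_box [([443.8, 155.8, 73.0, 50.5], 0.73)]
side {'vertical_fov': 47.64689859203264, 'cx': 278.7620248227232, 'cy': 210.37168077430613, 'R': array([[ 0.99164941, -0.1286977 , -0.008267  ],
       [-0.10418721, -0.76171188, -0.6394842 ],
       [ 0.07600307,  0.63500545, -0.76875979]]), 't': array([-0.54586041,  0.1257866 ,  1.05237073])}
manifold [([290.9, 220.2, 109.3, 91.1], 0.58)]
loose_screw [([328.4, 219.7, 25.3, 10.8], 0.71), ([290.3, 222.2, 105.8, 96.0], 0.66)]
bottle [([241.2, 381.9, 41.9, 57.5], 0.61)]
beaker [([312.2, 138.2, 31.3, 42.6], 0.83), ([289.6, 221.6, 106.5, 94.9], 0.32)]
tip_box [([366.6, 361.0, 74.0, 90.3], 0.63), ([327.3, 218.8, 28.6, 12.7], 0.47)]
```

```bash
python3 - <<'E'
import cv2
a=cv2.imread("pics/top0.png");b=cv2.imread("pics/side0.png")
cv2.imwrite("pics/a1.png",cv2.resize(a[120:280,190:390],None,fx=4,fy=3.75*4/3.75,interpolation=cv2.INTER_CUBIC)[:600])
cv2.imwrite("pics/b1.png",cv2.resize(b[150:290,200:400],None,fx=4,fy=4,interpolation=cv2.INTER_CUBIC))
E
```

```text
(no output)
```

View pics/top0.png

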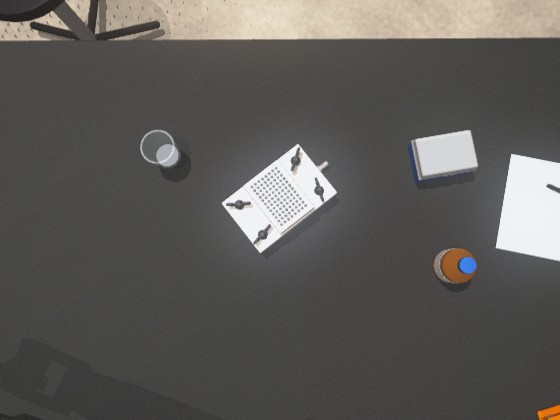

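View pics/side0.png

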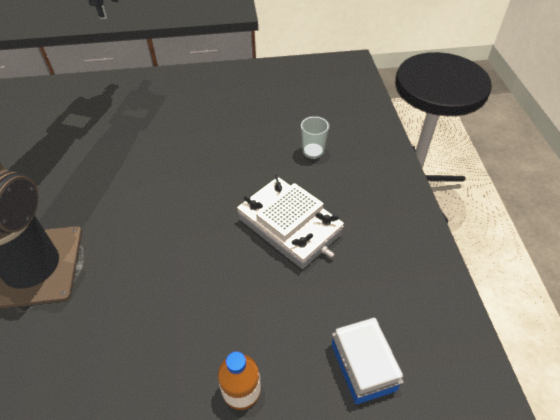

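```bash
sleep 1
```

```text
(no output)
```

View pics/a1.png

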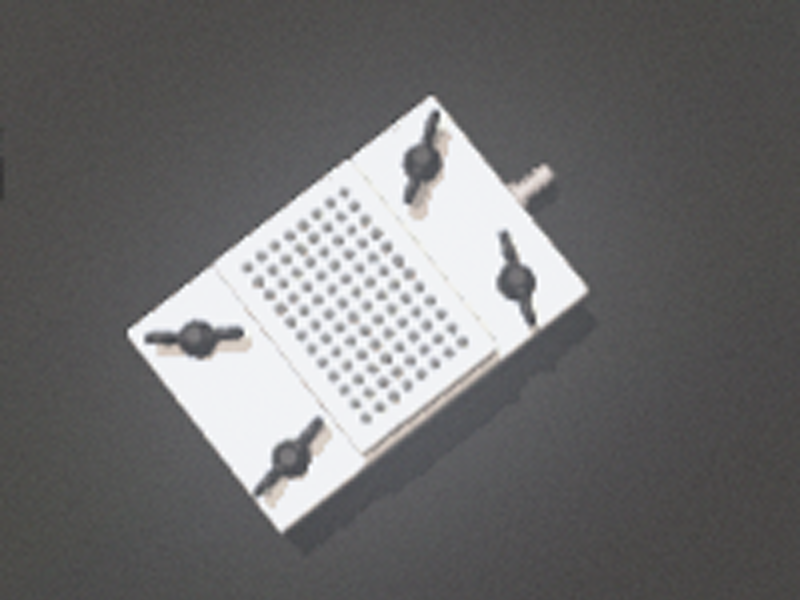

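View pics/b1.png

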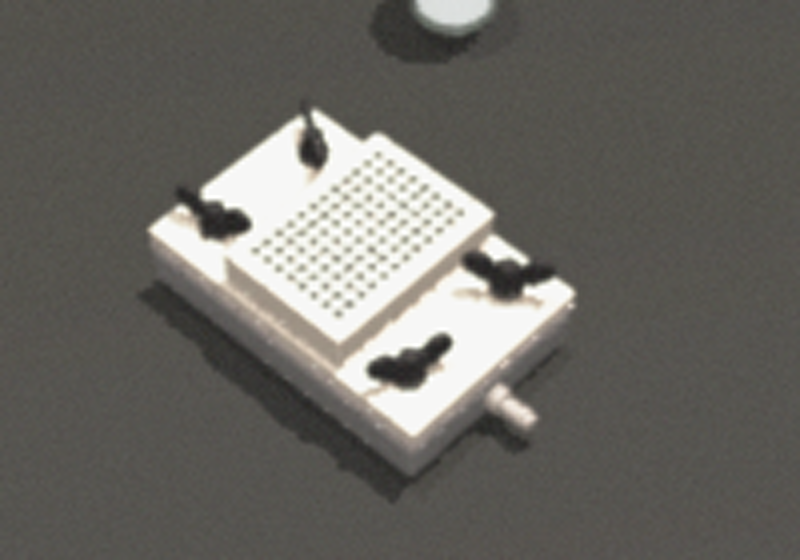

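The top view shows the nipple pointing up and to the right, so the loose screw is the one at about (295, 160). Next I fit the manifold pose from its plate corners.

```bash
cat > h.py <<'E'
import numpy as np
from plant import env
def ray(n,u,v,z):
    c=env.camera_params(n);f=210/np.tan(np.radians(c['vertical_fov'])/2)
    R=np.array(c['R']);t=np.array(c['t']);o=-R.T@t
    d=R.T@np.array([(u-c['cx'])/f,(v-c['cy'])/f,1]);return o+d*(z-o[2])/d[2]
def proj(n,X):
    c=env.camera_params(n);f=210/np.tan(np.radians(c['vertical_fov'])/2)
    p=np.array(c['R'])@np.array(X)+c['t'];return np.array([c['cx']+f*p[0]/p[2],c['cy']+f*p[1]/p[2]])
E
python3 - <<'E'
from h import *
from scipy.optimize import least_squares
L=[(103,67),(103,-67),(-103,-67),(-103,67)]
T=[(432,97),(588,291),(283,532),(130,332)]
S=[(575,297),(413,440),(None,None),(None,None)]
S=[(575,298),(413,438),(150,232),(312,108)]
T=[(190+u/4-.4,120+v/4-.4) for u,v in T];S=[(200+u/4-.4,150+v/4-.4) for u,v in S]
def M(p,x,y,z): c,s=np.cos(p[2]),np.sin(p[2]);return [p[0]+c*x-s*y,p[1]+s*x+c*y,z]
def r(p,cams):
    o=[]
    for n,P in cams:
        for (x,y),q in zip(L,P):o+=list(proj(n,M(p,x/1e3,y/1e3,.05))-q)
    return o
for cams in([("top",T)],[("side",S)],[("top",T),("side",S)]):
    s=least_squares(r,[.6,0,-.9],args=(cams,));print(s.x,np.degrees(s.x[2]),np.round(s.fun,1))
p=s.x
for x,y in((75,40),(75,-40),(-75,40),(-75,-40)):
    print(x,y,M(p,x/1e3,y/1e3,.05))
    for n,o in(("top",(190,120)),("side",(200,150))):print(n,(proj(n,M(p,x/1e3,y/1e3,.07))-o+.4)*4)
# wing line at z ~.08
A=ray("top",190+436/4-.4,120+113/4-.4,.082);B=ray("top",190+410/4-.4,120+203/4-.4,.082)
print(A,B,np.linalg.norm(A-B),(A+B)/2,np.degrees(np.arctan2(*(A-B)[1::-1]))-np.degrees(p[2]))
for n,z in(("bottle",.07),("beaker",.045),("tip_box",.07)):
    b=env.boxes_of(n,"top")
    if b:print(n,ray("top",*b[0]['bbox'][:2],z))
E
```

```text
[ 0.57776384  0.03012801 -0.89979818] -51.55463805345612 [ 0.4 -0.6  0.9 -0.1 -0.3  0.4 -1.   0.3]
[ 0.57890412  0.02932412 -0.90669907] -51.95002994110433 [ 0.2 -0.5 -0.1  0.4 -0.3 -0.3  0.2  0.4]
[ 0.57829997  0.02982017 -0.9025892 ] -51.71455159536517 [ 0.7 -0.8  1.  -0.2 -0.3  0.1 -0.8 -0.1 -0.1 -0.9 -0.2  0.2 -0.6 -0.3
 -0.3  0.3]
75 40 [np.float64(0.6561657986321123), np.float64(-0.004266675272172584), 0.05]
top [424.078222   157.36182163]
side [507.29921508 272.02847342]
75 -40 [np.float64(0.5933710984307741), np.float64(-0.053833051240403815), 0.05]
top [519.62821158 276.96830896]
side [408.81367232 356.55010361]
-75 40 [np.float64(0.5632288436916788), np.float64(0.11347338760533664), 0.05]
top [195.49788019 334.17251861]
side [312.34694092 133.57616243]
-75 -40 [np.float64(0.5004341434903405), np.float64(0.0639070116371054), 0.05]
top [290.0107851  455.91365286]
side [213.49111654 208.12647104]
[ 0.67692083 -0.01045787  0.082     ] [0.62982947 0.00274072 0.082     ] 0.048906026641730896 [ 0.65337515 -0.00385858  0.082     ] 36.05763288065345
bottle [ 0.43703605 -0.32555256  0.07      ]
beaker [0.6825525 0.2872208 0.045    ]
tip_box [ 0.66286978 -0.3107439   0.07      ]
```

The fits from the two cameras agree to about 1 mm. The seat is near (0.655, -0.004) and the manifold yaw is -51.7°. The loose screw's wings lie at about 36° and 216° in the manifold frame. I'll shut the gripper, align it with the manifold axes and hover on the +y side of the screw.

Emit:
move_arm(
  rows=[
    {"linear": [0.25,-0.315,0],"turn": [0,0,-18],"grip": -1},
    {"linear": [0.25,-0.315,0],"turn": [0,0,-18],"grip": -1},
    {"linear": [0.25,-0.315,0],"turn": [0,0,-18],"grip": -1},
    {"linear": [0.25,-0.315,0],"turn": [0,0,-18],"grip": -1},
    {"linear": [0.25,-0.315,0],"turn": [0,0,-18],"grip": -1},
    {"linear": [0.5065,-0.637,0],"turn": [0,0,-36.9],"grip": -1},
    {"linear": [0.5065,-0.637,0],"turn": [0,0,-36.9],"grip": -1},
    {"linear": [0.5065,-0.637,0],"turn": [0,0,-36.9],"grip": -1},
    {"linear": [0.5065,-0.637,0],"turn": [0,0,-36.9],"grip": -1},
    {"linear": [0.5065,-0.637,0],"turn": [0,0,-36.9],"grip": -1},
    {"linear": [0.5065,-0.637,0],"turn": [0,0,-36.9],"grip": -1},
    {"linear": [0.5065,-0.637,0],"turn": [0,0,-36.9],"grip": -1},
    {"linear": [0.5065,-0.637,0],"turn": [0,0,-36.9],"grip": -1},
    {"linear": [0.5065,-0.637,-0.08],"turn": [0,0,-36.9],"grip": -1},
    {"linear": [0.5065,-0.637,-0.105],"turn": [0,0,-36.9],"grip": -1},
    {"linear": [0.5065,-0.637,-0.105],"turn": [0,0,-36.9],"grip": -1},
    {"linear": [0.5065,-0.637,-0.105],"turn": [0,0,-36.9],"grip": -1},
  ],
  squeeze=20,
)

```text
t: 2.88
ee_pos: [0.6805, 0.0156, 0.1287]
tcp_rot: [0.002, 0.436, 0.9, 0.001]
wrist_force: [0.1, -0.6, 1.0]
finger_gap: 0.0
```

```bash
cat >> h.py <<'E'
import cv2
def look(tag,top=(230,110),side=(270,150)):
    ims=[]
    for n,o in(("top",top),("side",side)):
        im=env.snapshot(n)[o[1]:o[1]+100,o[0]:o[0]+100,::-1]
        ims.append(cv2.resize(im,None,fx=4,fy=4,interpolation=cv2.INTER_CUBIC))
    cv2.imwrite(f"pics/{tag}.png",np.hstack(ims))
S=np.array([.655,-.004]);PHI=np.radians(-51.7)
EX=np.array([np.cos(PHI),np.sin(PHI)]);EY=np.array([-EX[1],EX[0]])
def st():
    s=env.sense();d=s['ee_pos'][:2]-S
    print('t',round(s['t'],2),'tcp',np.round(s['ee_pos'],4),'man mm',np.round([1e3*d@EX,1e3*d@EY],1),'F',np.round(s['wrist_force'],2),'gap',round(s['finger_gap'],2))
    return s
E
python3 -c "
from h import *
s=st();print(s['tcp_rot'],s['joints']);look('l1')"
```

```text
t 2.88 tcp [0.6805 0.0156 0.1287] man mm [ 0.4 32.1] F [ 0.14 -0.57  0.97] gap 0.0
[1.53882835e-03 4.36124193e-01 8.99885003e-01 5.49771506e-04] [-1.25956614e-01  3.89519558e-01  1.64037950e+00  6.50030873e-05
  1.10842594e+00 -7.94206228e-01]
```

View pics/l1.png

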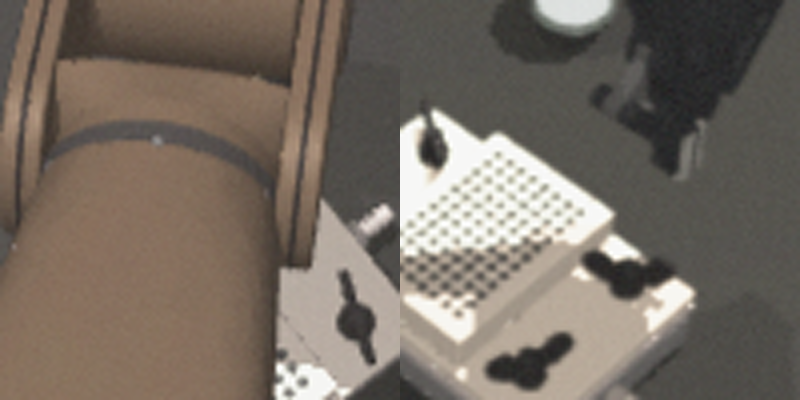

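The arm hides the screw in the top view, so I'll use the side view. It shows the fingertips at about (341, 193) and the screw at about (327, 218). I'll draw the TCP and my model onto it as a check.

```bash
python3 -c "
from h import *
s=env.sense()
im=env.snapshot('side')[:,:,::-1][150:260,270:400]
im=cv2.resize(im,None,fx=6,fy=5.4545*1.1/1.0,interpolation=cv2.INTER_CUBIC)
im=cv2.resize(env.snapshot('side')[:,:,::-1][160:255,280:405],None,fx=6,fy=6,interpolation=cv2.INTER_CUBIC)
def pt(X,c):
    q=(proj('side',X)-[280,160]+.5)*6;cv2.circle(im,tuple(int(v) for v in q),3,c,-1)
pt(s['ee_pos'],(0,0,255))
tx=s['ee_pos']
for a in(-11,11):
  for b in(-14.5,14.5):
    X=tx.copy();X[:2]+=(a*EX+b*EY)/1e3;pt(X,(0,255,0))
for z in(.05,.07,.076,.082):pt([*S,z],(255,0,0))
for r in(-26,26):
  t=PHI+np.radians(36);pt([S[0]+r/1e3*np.cos(t),S[1]+r/1e3*np.sin(t),.08],(255,255,0))
cv2.imwrite('pics/l2.png',im)"
```

```text
(no output)
```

View pics/l2.png

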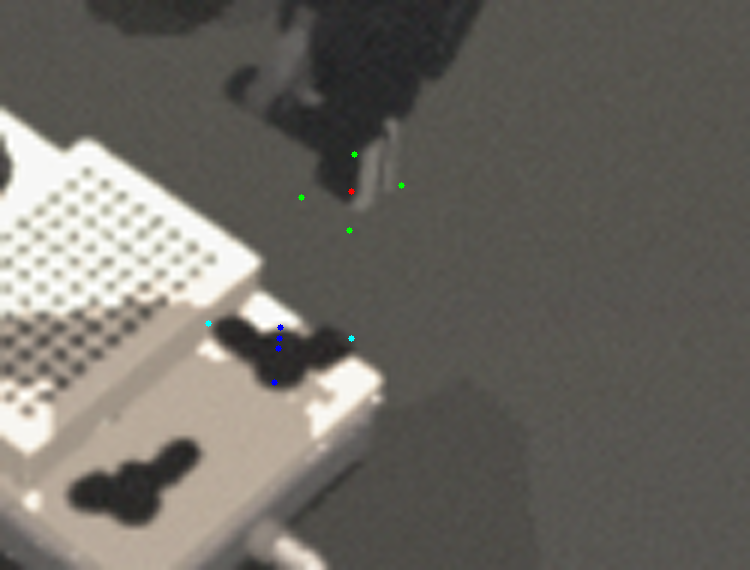

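The model overlays well: the screw axis and wing tips match. The shut fingertips are slimmer than my worst-case box, about ±11 by ±8 mm. Lowering beside the wing.

Emit:
move_arm(
  rows=[
    {"linear": [0,0,-0.03],"grip": -1},
    {"linear": [0,0,-0.055],"grip": -1},
    {"linear": [0,0,-0.0665],"grip": -1},
    {"linear": [0,0,-0.0665],"grip": -1},
  ],
)

```text
validation failed for argument at $.ro...
```

```bash
cat >> h.py <<'E'
def big(tag,ang=None,rise=.006):
    s=env.sense()
    im=cv2.resize(env.snapshot('side')[:,:,::-1][170:255,285:385],None,fx=7,fy=7,interpolation=cv2.INTER_CUBIC)
    def pt(X,c):
        q=(proj('side',X)-[285,170]+.5)*7;cv2.circle(im,tuple(int(v) for v in q),3,c,-1)
    pt(s['ee_pos'],(0,0,255))
    if ang is not None:
        for r in(-26,26):
            t=PHI+np.radians(ang);pt([S[0]+r/1e3*np.cos(t),S[1]+r/1e3*np.sin(t),.074+rise],(255,255,0))
    cv2.imwrite(f'pics/{tag}.png',im)
def plan(P):
    d=(env.sense()['ee_pos'][:2]-S)
    for p in P: print(p,np.round(p[0]*EX/1e3+p[1]*EY/1e3-d,4).tolist())
E
python3 -c "
from h import *
st();big('d1',36)
plan([(2,27),(7,25),(12,23),(16,20),(20,17),(22,12.5),(24,8),(24,3),(24,-3),(24,-8),(22,-12.5),(20,-17),(16,-20),(12,-23),(7,-23),(2,-23),(-3,-23),(-8,-23)])"
```

```text
t 3.08 tcp [0.6808 0.0156 0.1296] man mm [ 0.6 32.4] F [ 0.38  0.68 -0.25] gap 0.0
(2, 27) [-0.003, -0.0044]
(7, 25) [-0.0015, -0.0096]
(12, 23) [0.0001, -0.0148]
(16, 20) [0.0002, -0.0198]
(20, 17) [0.0003, -0.0248]
(22, 12.5) [-0.002, -0.0291]
(24, 8) [-0.0043, -0.0335]
(24, 3) [-0.0082, -0.0366]
(24, -3) [-0.0129, -0.0403]
(24, -8) [-0.0168, -0.0434]
(22, -12.5) [-0.0216, -0.0446]
(20, -17) [-0.0264, -0.0458]
(16, -20) [-0.0312, -0.0446]
(12, -23) [-0.036, -0.0433]
(7, -23) [-0.0391, -0.0394]
(2, -23) [-0.0422, -0.0354]
(-3, -23) [-0.0453, -0.0315]
(-8, -23) [-0.0484, -0.0276]
```

View pics/d1.png

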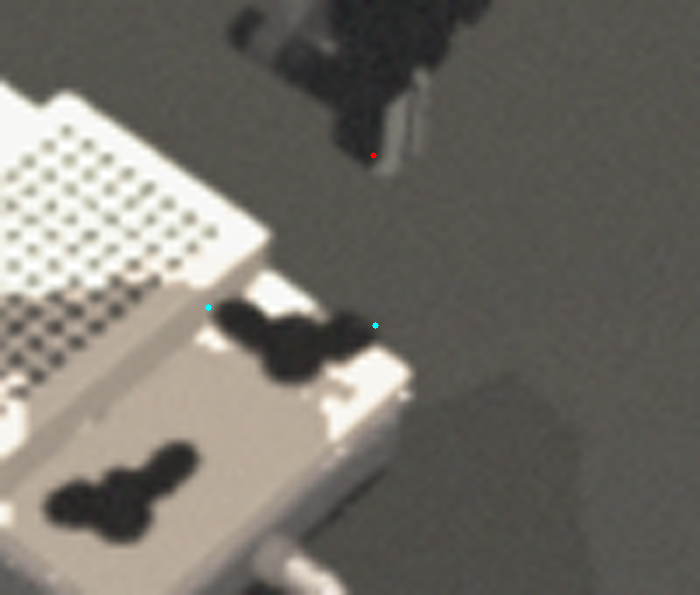

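The call was refused because every row needs all its fields, so the arm hasn't moved. Sending it again.

Emit:
move_arm(
  rows=[
    {"linear": [0,0,-0.03],"turn": [0,0,0],"grip": -1},
    {"linear": [0,0,-0.055],"turn": [0,0,0],"grip": -1},
    {"linear": [0,0,-0.067],"turn": [0,0,0],"grip": -1},
    {"linear": [0,0,-0.067],"turn": [0,0,0],"grip": -1},
  ],
)

```text
t: 3.62
ee_pos: [0.6801, 0.0157, 0.0616]
tcp_rot: [0.001, 0.436, 0.9, 0.0]
wrist_force: [0.6, -0.2, 0.3]
finger_gap: 0.001
```

```bash
python3 -c "
from h import *
st();big('d2',36)
plan([(2,27),(7,25),(12,23),(16,20),(20,17),(22,12.5),(24,8),(24,3),(24,-3),(24,-8),(22,-12.5),(20,-17),(16,-20),(12,-23),(7,-23),(2,-23),(-3,-23),(-8,-23)])"
```

```text
t 3.62 tcp [0.6801 0.0157 0.0616] man mm [ 0.1 31.9] F [ 0.57 -0.16  0.25] gap 0.0
(2, 27) [-0.0034, -0.0045]
(7, 25) [-0.0019, -0.0096]
(12, 23) [-0.0004, -0.0148]
(16, 20) [-0.0002, -0.0198]
(20, 17) [-0.0001, -0.0248]
(22, 12.5) [-0.0024, -0.0291]
(24, 8) [-0.0047, -0.0335]
(24, 3) [-0.0086, -0.0366]
(24, -3) [-0.0133, -0.0403]
(24, -8) [-0.0172, -0.0434]
(22, -12.5) [-0.022, -0.0446]
(20, -17) [-0.0268, -0.0459]
(16, -20) [-0.0316, -0.0446]
(12, -23) [-0.0365, -0.0433]
(7, -23) [-0.0396, -0.0394]
(2, -23) [-0.0427, -0.0355]
(-3, -23) [-0.0458, -0.0315]
(-8, -23) [-0.0489, -0.0276]
```

View pics/d2.png

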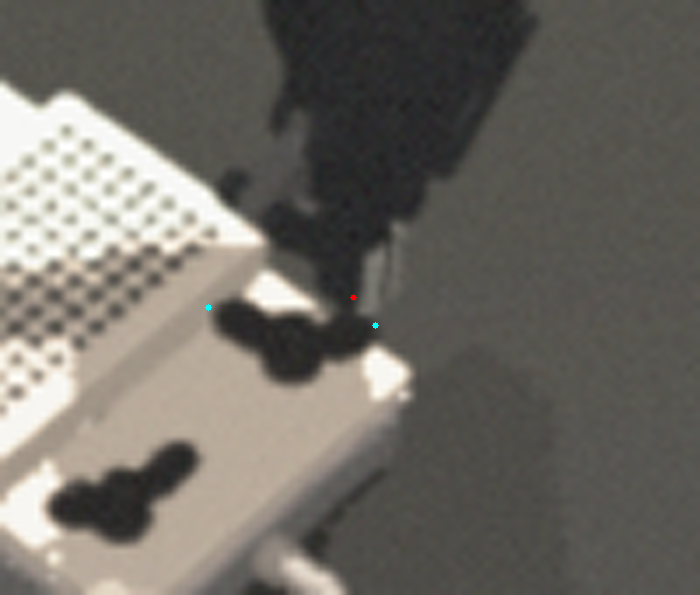

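The finger is behind the wing with no contact. I'll try the first half of the stroke.

Emit:
move_arm(
  rows=[
    {"linear": [-0.003,-0.005,0],"turn": [0,0,0],"grip": -1},
    {"linear": [-0.002,-0.01,0],"turn": [0,0,0],"grip": -1},
    {"linear": [0,-0.015,0],"turn": [0,0,0],"grip": -1},
    {"linear": [0,-0.02,0],"turn": [0,0,0],"grip": -1},
    {"linear": [0,-0.025,0],"turn": [0,0,0],"grip": -1},
    {"linear": [-0.0025,-0.029,0],"turn": [0,0,0],"grip": -1},
    {"linear": [-0.0045,-0.0335,0],"turn": [0,0,0],"grip": -1},
    {"linear": [-0.0085,-0.0365,0],"turn": [0,0,0],"grip": -1},
  ],
)

```text
t: 4.68
ee_pos: [0.6724, -0.0214, 0.0628]
tcp_rot: [0.003, 0.436, 0.9, 0.001]
wrist_force: [1.7, 0.9, 0.2]
finger_gap: -0.001
```

```bash
python3 -c "
from h import *
st();big('d3',-30)
plan([(24,-3),(24,-8),(22,-12.5),(20,-17),(16,-20),(12,-23),(7,-23),(2,-23),(-3,-23),(-8,-23)])"
```

```text
t 4.67 tcp [ 0.6724 -0.0214  0.0628] man mm [24.4  2.9] F [1.7  0.94 0.22] gap -0.0
(24, -3) [-0.0043, -0.0031]
(24, -8) [-0.0082, -0.0062]
(22, -12.5) [-0.013, -0.0074]
(20, -17) [-0.0177, -0.0086]
(16, -20) [-0.0226, -0.0073]
(12, -23) [-0.0274, -0.006]
(7, -23) [-0.0305, -0.0021]
(2, -23) [-0.0336, 0.0018]
(-3, -23) [-0.0367, 0.0057]
(-8, -23) [-0.0398, 0.0097]
```

View pics/d3.png

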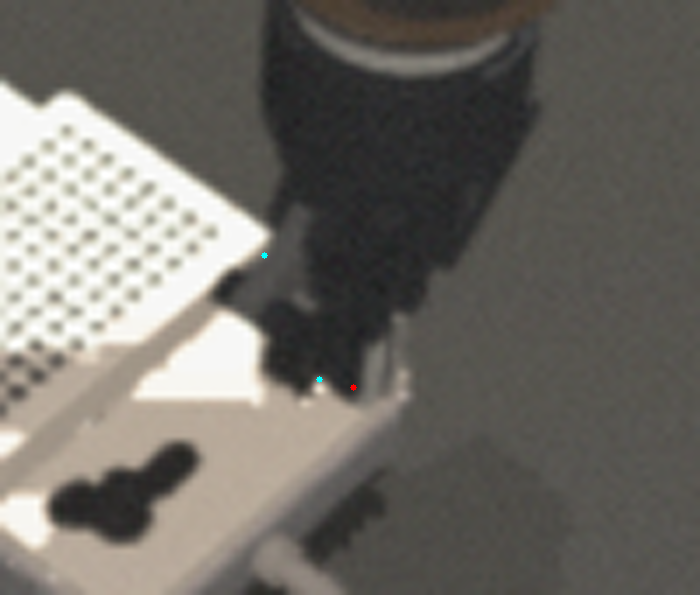

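The wing is turning under about 2 N, as expected, and the manifold hasn't moved. I'll finish the stroke, then lift.

Emit:
move_arm(
  rows=[
    {"linear": [-0.0045,-0.003,0],"turn": [0,0,0],"grip": -1},
    {"linear": [-0.008,-0.006,0],"turn": [0,0,0],"grip": -1},
    {"linear": [-0.013,-0.0075,0],"turn": [0,0,0],"grip": -1},
    {"linear": [-0.0175,-0.0085,0],"turn": [0,0,0],"grip": -1},
    {"linear": [-0.0225,-0.0075,0],"turn": [0,0,0],"grip": -1},
    {"linear": [-0.0275,-0.006,0],"turn": [0,0,0],"grip": -1},
    {"linear": [-0.0305,-0.002,0],"turn": [0,0,0],"grip": -1},
    {"linear": [-0.0335,0.002,0],"turn": [0,0,0],"grip": -1},
    {"linear": [-0.0365,0.0055,0],"turn": [0,0,0],"grip": -1},
    {"linear": [-0.04,0.0095,0],"turn": [0,0,0],"grip": -1},
    {"linear": [-0.04,0.0095,0],"turn": [0,0,0],"grip": -1},
  ],
)

```text
t: 6.1
ee_pos: [0.631, -0.0115, 0.0625]
tcp_rot: [0.001, 0.436, 0.9, 0.0]
wrist_force: [-1.2, -0.2, -0.4]
finger_gap: -0.003
```

```bash
python3 -c "
from h import *
st();big('d4',30)
plan([(-8,-24),(0,31)])"
```

```text
t 6.1 tcp [ 0.631  -0.0115  0.0625] man mm [ -9.  -23.5] F [-1.22 -0.18 -0.38] gap -0.0
(-8, -24) [0.0001, -0.001]
(0, 31) [0.0482, 0.0268]
```

View pics/d4.png

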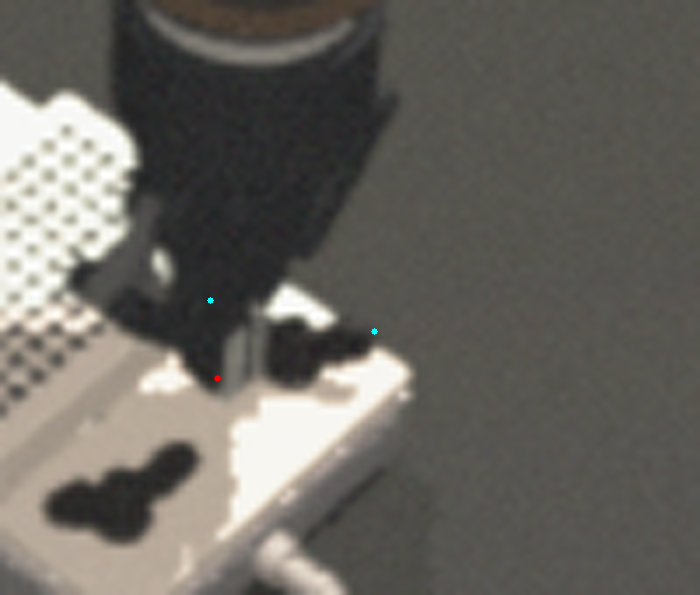

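Stroke 1 is done, and the other wing now sits near 30°. Lifting, returning, lowering and taking the next full stroke: the screw has turned about 186°, and the stop is at least 458° from the start.

Emit:
move_arm(
  rows=[
    {"linear": [0.001,-0.001,0.015],"turn": [0,0,0],"grip": -1},
    {"linear": [0.001,-0.001,0.04],"turn": [0,0,0],"grip": -1},
    {"linear": [0.025,0.013,0.042],"turn": [0,0,0],"grip": -1},
    {"linear": [0.048,0.027,0.042],"turn": [0,0,0],"grip": -1},
    {"linear": [0.048,0.027,0.035],"turn": [0,0,0],"grip": -1},
    {"linear": [0.048,0.027,0.015],"turn": [0,0,0],"grip": -1},
    {"linear": [0.048,0.027,0],"turn": [0,0,0],"grip": -1},
    {"linear": [0.048,0.027,0],"turn": [0,0,0],"grip": -1},
  ],
)

```text
t: 7.15
ee_pos: [0.6766, 0.0152, 0.0591]
tcp_rot: [-0.001, 0.436, 0.9, -0.001]
wrist_force: [-0.3, -0.2, -0.6]
finger_gap: 0.001
```

```bash
python3 -c "
from h import *
st();big('e1',30,.0045)
plan([(2,27),(24,3),(-8,-23)])"
```

```text
t 7.15 tcp [0.6766 0.0152 0.0591] man mm [-1.7 28.9] F [-0.33 -0.24 -0.61] gap 0.0
(2, 27) [-0.0003, -0.004]
(24, 3) [-0.0055, -0.0361]
(-8, -23) [-0.0457, -0.0271]
```

View pics/e1.png

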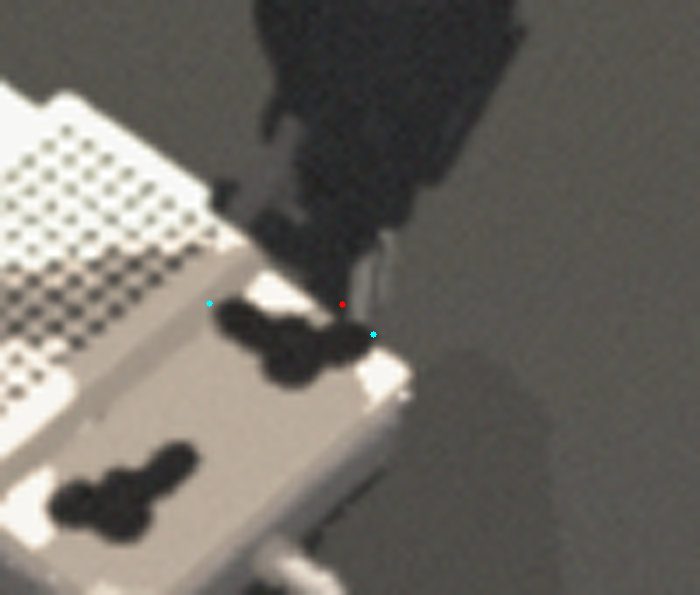

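The finger is behind the wing again. Taking the full stroke 2.

Emit:
move_arm(
  rows=[
    {"linear": [0,-0.004,0.002],"turn": [0,0,0],"grip": -1},
    {"linear": [0.0015,-0.009,0.002],"turn": [0,0,0],"grip": -1},
    {"linear": [0.003,-0.0145,0.002],"turn": [0,0,0],"grip": -1},
    {"linear": [0.003,-0.0195,0.002],"turn": [0,0,0],"grip": -1},
    {"linear": [0.003,-0.0245,0.002],"turn": [0,0,0],"grip": -1},
    {"linear": [0.001,-0.0285,0.002],"turn": [0,0,0],"grip": -1},
    {"linear": [-0.0015,-0.033,0.002],"turn": [0,0,0],"grip": -1},
    {"linear": [-0.0055,-0.036,0.002],"turn": [0,0,0],"grip": -1},
    {"linear": [-0.01,-0.04,0.002],"turn": [0,0,0],"grip": -1},
    {"linear": [-0.014,-0.043,0.002],"turn": [0,0,0],"grip": -1},
    {"linear": [-0.0185,-0.044,0.002],"turn": [0,0,0],"grip": -1},
    {"linear": [-0.0235,-0.0455,0.002],"turn": [0,0,0],"grip": -1},
    {"linear": [-0.0285,-0.044,0.002],"turn": [0,0,0],"grip": -1},
    {"linear": [-0.033,-0.043,0.002],"turn": [0,0,0],"grip": -1},
    {"linear": [-0.0365,-0.039,0.002],"turn": [0,0,0],"grip": -1},
    {"linear": [-0.0395,-0.035,0.002],"turn": [0,0,0],"grip": -1},
    {"linear": [-0.0425,-0.031,0.002],"turn": [0,0,0],"grip": -1},
    {"linear": [-0.0455,-0.027,0.002],"turn": [0,0,0],"grip": -1},
    {"linear": [-0.0455,-0.027,0.002],"turn": [0,0,0],"grip": -1},
  ],
)

```text
t: 9.57
ee_pos: [0.6315, -0.0112, 0.0625]
tcp_rot: [-0.001, 0.436, 0.9, -0.0]
wrist_force: [-1.1, -0.4, 1.0]
finger_gap: 0.005
```

```bash
python3 -c "
from h import *
st();big('e2',30,.003)
plan([(-8,-24),(0,31)])"
```

```text
t 9.57 tcp [ 0.6315 -0.0112  0.0625] man mm [ -8.9 -22.9] F [-1.11 -0.41  0.95] gap 0.0
(-8, -24) [-0.0004, -0.0013]
(0, 31) [0.0477, 0.0265]
```

View pics/e2.png

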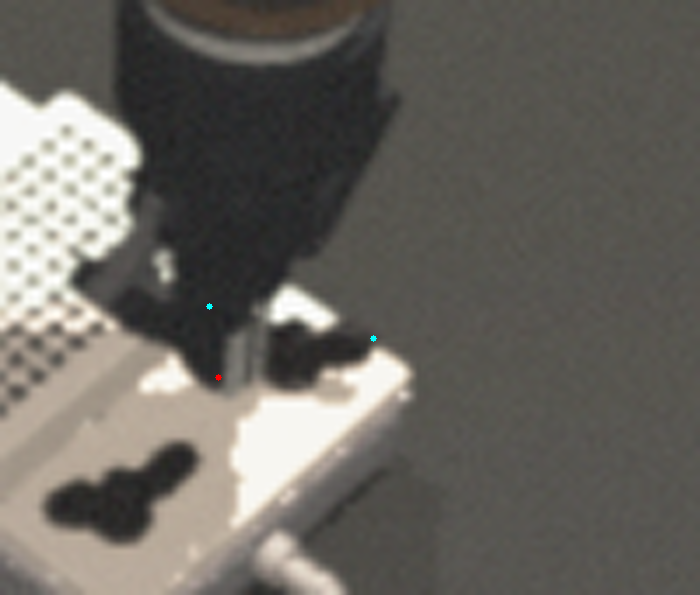

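Stroke 2 worked too: the screw has turned about 372° and is visibly lower. Returning, then the first half of stroke 3, which still ends short of the earliest possible stop.

Emit:
move_arm(
  rows=[
    {"linear": [0.001,-0.001,0.015],"turn": [0,0,0],"grip": -1},
    {"linear": [0.001,-0.001,0.038],"turn": [0,0,0],"grip": -1},
    {"linear": [0.025,0.013,0.04],"turn": [0,0,0],"grip": -1},
    {"linear": [0.048,0.027,0.04],"turn": [0,0,0],"grip": -1},
    {"linear": [0.048,0.027,0.035],"turn": [0,0,0],"grip": -1},
    {"linear": [0.048,0.027,0.015],"turn": [0,0,0],"grip": -1},
    {"linear": [0.048,0.027,0],"turn": [0,0,0],"grip": -1},
    {"linear": [0.048,0.027,-0.001],"turn": [0,0,0],"grip": -1},
    {"linear": [0.046,0.0225,-0.001],"turn": [0,0,0],"grip": -1},
    {"linear": [0.0475,0.0175,-0.001],"turn": [0,0,0],"grip": -1},
    {"linear": [0.049,0.012,-0.001],"turn": [0,0,0],"grip": -1},
    {"linear": [0.049,0.007,-0.001],"turn": [0,0,0],"grip": -1},
    {"linear": [0.049,0.002,-0.001],"turn": [0,0,0],"grip": -1},
    {"linear": [0.047,-0.002,-0.001],"turn": [0,0,0],"grip": -1},
    {"linear": [0.0445,-0.0065,-0.001],"turn": [0,0,0],"grip": -1},
    {"linear": [0.0405,-0.0095,-0.001],"turn": [0,0,0],"grip": -1},
  ],
)

```text
t: 11.62
ee_pos: [0.6721, -0.0213, 0.0615]
tcp_rot: [-0.001, 0.436, 0.9, -0.0]
wrist_force: [1.0, 1.0, -0.0]
finger_gap: -0.001
```

```bash
python3 -c "
from h import *
st();big('f1',-35,.003)
plan([(24,0),(24,-3),(24,-5.5),(24,-8),(23,-10),(22,-12.5),(21,-15),(20,-17),(18,-18.5),(16,-20),(14,-21.5),(12,-23),(9.5,-23),(7,-23),(2,-23),(-3,-23),(-8,-23)])"
```

```text
t 11.62 tcp [ 0.6721 -0.0213  0.0615] man mm [24.2  2.7] F [ 0.97  1.05 -0.03] gap -0.0
(24, 0) [-0.0016, -0.0012]
(24, -3) [-0.004, -0.0031]
(24, -5.5) [-0.006, -0.0046]
(24, -8) [-0.0079, -0.0062]
(23, -10) [-0.0101, -0.0067]
(22, -12.5) [-0.0127, -0.0074]
(21, -15) [-0.0153, -0.0082]
(20, -17) [-0.0175, -0.0086]
(18, -18.5) [-0.0199, -0.008]
(16, -20) [-0.0223, -0.0074]
(14, -21.5) [-0.0247, -0.0067]
(12, -23) [-0.0271, -0.0061]
(9.5, -23) [-0.0287, -0.0041]
(7, -23) [-0.0302, -0.0022]
(2, -23) [-0.0333, 0.0018]
(-3, -23) [-0.0364, 0.0057]
(-8, -23) [-0.0395, 0.0096]
```

View pics/f1.png

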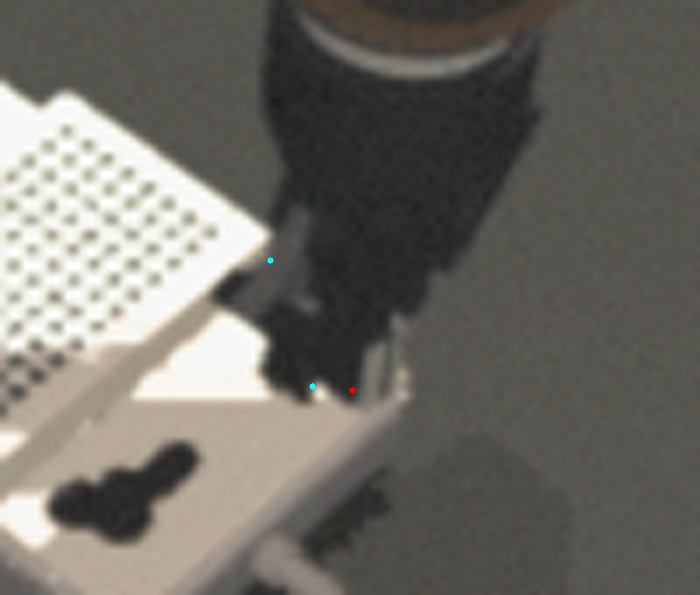

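From here the stop is possible, so I'll move in short calls and check the force after each.

Emit:
move_arm(
  rows=[
    {"linear": [-0.0015,-0.001,0],"turn": [0,0,0],"grip": -1},
    {"linear": [-0.004,-0.003,0],"turn": [0,0,0],"grip": -1},
    {"linear": [-0.006,-0.0045,0],"turn": [0,0,0],"grip": -1},
    {"linear": [-0.008,-0.006,0],"turn": [0,0,0],"grip": -1},
  ],
)

```text
t: 12.18
ee_pos: [0.6635, -0.0277, 0.0615]
tcp_rot: [-0.001, 0.436, 0.9, -0.0]
wrist_force: [1.2, 1.0, -0.1]
finger_gap: -0.001
```

Emit:
move_arm(
  rows=[
    {"linear": [-0.0022,-0.0005,0],"turn": [0,0,0],"grip": -1},
    {"linear": [-0.0048,-0.0012,0],"turn": [0,0,0],"grip": -1},
    {"linear": [-0.0074,-0.002,0],"turn": [0,0,0],"grip": -1},
    {"linear": [-0.0096,-0.0024,0],"turn": [0,0,0],"grip": -1},
  ],
)

```text
t: 12.68
ee_pos: [0.6536, -0.0302, 0.0614]
tcp_rot: [-0.001, 0.436, 0.9, -0.001]
wrist_force: [1.5, 0.5, 0.1]
finger_gap: -0.002
```

```bash
python3 -c "
from h import *
st()
plan([(18,-18.5),(16,-20),(14,-21.5),(12,-23),(9.5,-23),(7,-23),(2,-23),(-3,-23),(-8,-23)])"
```

```text
t 12.68 tcp [ 0.6536 -0.0302  0.0614] man mm [ 19.7 -17.4] F [1.51 0.5  0.1 ] gap -0.0
(18, -18.5) [-0.002, 0.0006]
(16, -20) [-0.0044, 0.0013]
(14, -21.5) [-0.0068, 0.0019]
(12, -23) [-0.0092, 0.0026]
(9.5, -23) [-0.0108, 0.0045]
(7, -23) [-0.0123, 0.0065]
(2, -23) [-0.0154, 0.0104]
(-3, -23) [-0.0185, 0.0143]
(-8, -23) [-0.0216, 0.0183]
```

Emit:
move_arm(
  rows=[
    {"linear": [-0.002,0.0005,0],"turn": [0,0,0],"grip": -1},
    {"linear": [-0.0045,0.0015,0],"turn": [0,0,0],"grip": -1},
    {"linear": [-0.007,0.002,0],"turn": [0,0,0],"grip": -1},
    {"linear": [-0.009,0.0025,0],"turn": [0,0,0],"grip": -1},
  ],
)

```text
t: 13.18
ee_pos: [0.6446, -0.0277, 0.0615]
tcp_rot: [-0.001, 0.436, 0.9, -0.001]
wrist_force: [2.0, -1.0, -0.6]
finger_gap: -0.0
```

Emit:
move_arm(
  rows=[
    {"linear": [-0.0015,0.002,0],"turn": [0,0,0],"grip": -1},
    {"linear": [-0.003,0.004,0],"turn": [0,0,0],"grip": -1},
    {"linear": [-0.0045,0.006,0],"turn": [0,0,0],"grip": -1},
  ],
)

```text
t: 13.55
ee_pos: [0.64, -0.0216, 0.0615]
tcp_rot: [-0.001, 0.436, 0.9, -0.001]
wrist_force: [1.5, -1.6, -0.7]
finger_gap: -0.001
```

```bash
python3 -c "
from h import *
st()
plan([(4.5,-23),(2,-23),(-.5,-23),(-3,-23),(-5.5,-23),(-8,-23)])"
```

```text
t 13.55 tcp [ 0.64   -0.0216  0.0615] man mm [  4.6 -22.7] F [ 1.5  -1.64 -0.68] gap -0.0
(4.5, -23) [-0.0003, -0.0002]
(2, -23) [-0.0018, 0.0018]
(-0.5, -23) [-0.0034, 0.0038]
(-3, -23) [-0.0049, 0.0057]
(-5.5, -23) [-0.0065, 0.0077]
(-8, -23) [-0.008, 0.0097]
```

Emit:
move_arm(
  rows=[
    {"linear": [-0.002,0.002,0],"turn": [0,0,0],"grip": -1},
    {"linear": [-0.0035,0.004,0],"turn": [0,0,0],"grip": -1},
    {"linear": [-0.005,0.0055,0],"turn": [0,0,0],"grip": -1},
  ],
)

```text
t: 13.92
ee_pos: [0.6349, -0.0161, 0.0616]
tcp_rot: [-0.001, 0.436, 0.9, -0.001]
wrist_force: [0.4, -2.4, -0.2]
finger_gap: -0.0
```

Emit:
move_arm(
  rows=[
    {"linear": [-0.0015,0.002,0],"turn": [0,0,0],"grip": -1},
    {"linear": [-0.0035,0.004,0],"turn": [0,0,0],"grip": -1},
  ],
)

```text
t: 14.18
ee_pos: [0.631, -0.012, 0.0615]
tcp_rot: [-0.001, 0.436, 0.9, -0.001]
wrist_force: [-0.2, -1.0, -0.2]
finger_gap: 0.003
```

```bash
python3 -c "
from h import *
st();big('f2',30,.0015)
plan([(-8,-24),(0,30)])"
```

```text
t 14.18 tcp [ 0.631  -0.012   0.0615] man mm [ -8.6 -23.8] F [-0.2  -1.03 -0.2 ] gap 0.0
(-8, -24) [0.0005, -0.001]
(0, 30) [0.0478, 0.0262]
```

View pics/f2.png

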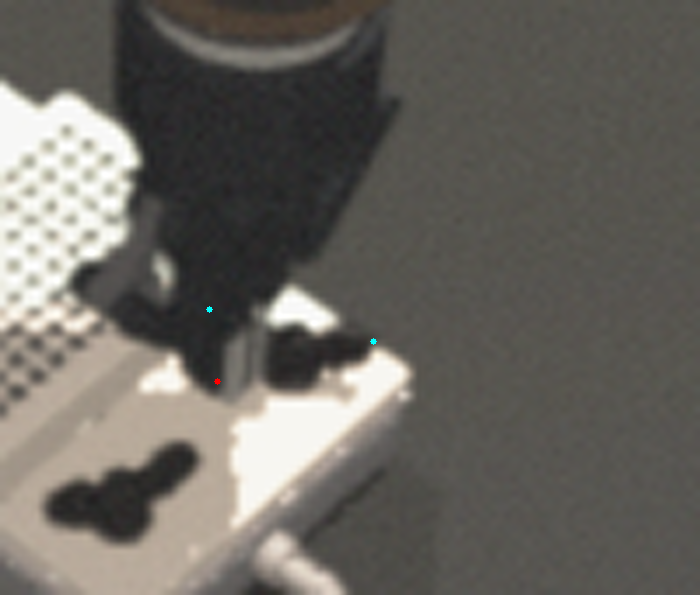

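Three strokes are done, about 550° in all, and it still turns freely. At most about 166° is left, so I'll do stroke 4 in short checked steps.

Emit:
move_arm(
  rows=[
    {"linear": [0.001,-0.001,0.015],"turn": [0,0,0],"grip": -1},
    {"linear": [0.001,-0.001,0.038],"turn": [0,0,0],"grip": -1},
    {"linear": [0.025,0.013,0.04],"turn": [0,0,0],"grip": -1},
    {"linear": [0.048,0.027,0.04],"turn": [0,0,0],"grip": -1},
    {"linear": [0.048,0.027,0.035],"turn": [0,0,0],"grip": -1},
    {"linear": [0.048,0.027,0.015],"turn": [0,0,0],"grip": -1},
    {"linear": [0.048,0.027,0],"turn": [0,0,0],"grip": -1},
    {"linear": [0.048,0.027,-0.001],"turn": [0,0,0],"grip": -1},
    {"linear": [0.048,0.027,-0.001],"turn": [0,0,0],"grip": -1},
  ],
)

```text
t: 15.35
ee_pos: [0.6784, 0.0151, 0.06]
tcp_rot: [-0.002, 0.436, 0.9, -0.001]
wrist_force: [-0.2, -0.3, 0.6]
finger_gap: -0.002
```

```bash
python3 -c "
from h import *
st();big('g1',30,.0015)
plan([(2,27),(7,25),(9.5,24),(12,23),(14,21.5),(16,20),(18,18.5),(20,17),(21,14.7),(22,12.5)])"
```

```text
t 15.35 tcp [0.6784 0.0151 0.06  ] man mm [-0.5 30.2] F [-0.15 -0.29  0.63] gap -0.0
(2, 27) [-0.0015, -0.0039]
(7, 25) [0.0001, -0.0091]
(9.5, 24) [0.0008, -0.0117]
(12, 23) [0.0016, -0.0143]
(14, 21.5) [0.0016, -0.0168]
(16, 20) [0.0017, -0.0193]
(18, 18.5) [0.0018, -0.0218]
(20, 17) [0.0018, -0.0243]
(21, 14.7) [0.0007, -0.0265]
(22, 12.5) [-0.0005, -0.0286]
```

View pics/g1.png

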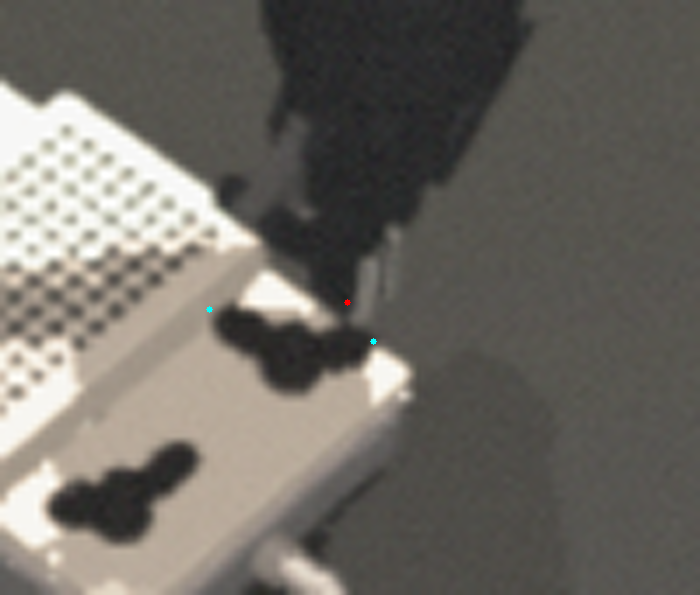

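Emit:
move_arm(
  rows=[
    {"linear": [-0.0015,-0.004,0.001],"turn": [0,0,0],"grip": -1},
    {"linear": [0,-0.009,0.001],"turn": [0,0,0],"grip": -1},
    {"linear": [0.001,-0.0115,0.001],"turn": [0,0,0],"grip": -1},
  ],
)

```text
t: 15.78
ee_pos: [0.6799, 0.0049, 0.0622]
tcp_rot: [-0.002, 0.437, 0.9, 0.001]
wrist_force: [-0.9, 7.5, 1.8]
finger_gap: -0.001
```

Emit:
move_arm(
  rows=[
    {"linear": [0.0007,-0.0025,0],"turn": [0,0,0],"grip": -1},
    {"linear": [0.0008,-0.005,0],"turn": [0,0,0],"grip": -1},
    {"linear": [0.0008,-0.0075,0],"turn": [0,0,0],"grip": -1},
  ],
)

```text
t: 16.15
ee_pos: [0.6801, 0.0007, 0.0621]
tcp_rot: [-0.004, 0.437, 0.899, 0.003]
wrist_force: [-1.7, 9.4, 0.5]
finger_gap: 0.0
```

```bash
python3 -c "
from h import *
st()
plan([(18,18.5),(20,17),(21,14.7),(22,12.5),(23,10),(24,8),(24,5),(24,2),(24,-.5)])"
```

```text
t 16.15 tcp [0.6801 0.0007 0.0621] man mm [11.8 22.6] F [-1.72  9.39  0.53] gap 0.0
(18, 18.5) [0.0006, -0.0074]
(20, 17) [0.0006, -0.0099]
(21, 14.7) [-0.0005, -0.0121]
(22, 12.5) [-0.0016, -0.0142]
(23, 10) [-0.003, -0.0166]
(24, 8) [-0.0039, -0.0186]
(24, 5) [-0.0063, -0.0205]
(24, 2) [-0.0087, -0.0223]
(24, -0.5) [-0.0106, -0.0239]
```

Force has risen to 9.5 N right at the start of the stroke, so it may be at the stop. I'll look before pushing further.

```bash
python3 -c "
from h import *
big('g2',30,.0)"
```

```text
(no output)
```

View pics/g2.png

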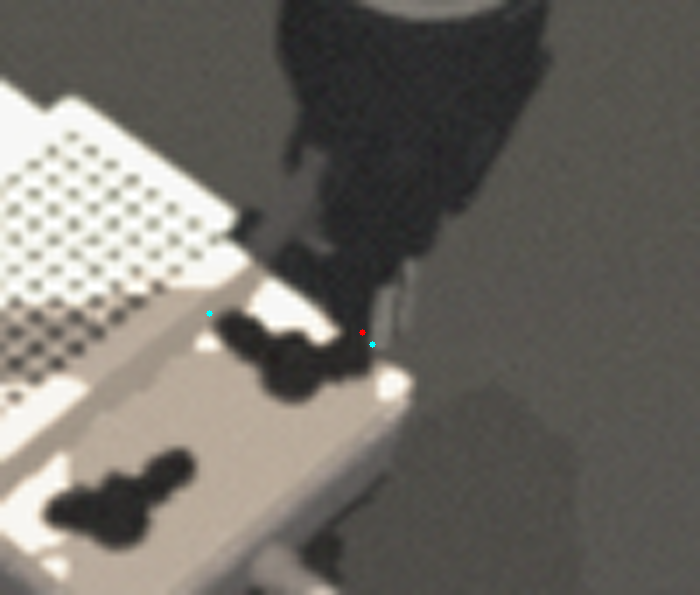

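The manifold seems to have shifted by a few mm, which fits a screw that is solid at its stop. I'll back off, lift and move aside to check from the top.

Emit:
move_arm(
  rows=[
    {"linear": [-0.001,0.008,0],"turn": [0,0,0],"grip": -1},
    {"linear": [-0.001,0.014,0.01],"turn": [0,0,0],"grip": -1},
    {"linear": [0,0.014,0.05],"turn": [0,0,0],"grip": -1},
    {"linear": [0,0.06,0.09],"turn": [0,0,0],"grip": -1},
    {"linear": [-0.03,0.12,0.12],"turn": [0,0,0],"grip": -1},
    {"linear": [-0.06,0.18,0.12],"turn": [0,0,0],"grip": -1},
    {"linear": [-0.1,0.24,0.12],"turn": [0,0,0],"grip": -1},
    {"linear": [-0.1,0.28,0.12],"turn": [0,0,0],"grip": -1},
    {"linear": [-0.1,0.28,0.12],"turn": [0,0,0],"grip": -1},
  ],
)

```text
t: 17.32
ee_pos: [0.5789, 0.284, 0.1834]
tcp_rot: [-0.003, 0.435, 0.901, 0.004]
wrist_force: [0.9, -0.4, 0.3]
finger_gap: 0.004
```

```bash
python3 -c "
from h import *
st()
a=env.snapshot('top')[:,:,::-1];b=env.snapshot('side')[:,:,::-1]
cv2.imwrite('pics/h_top.png',a);cv2.imwrite('pics/h_side.png',b)
cv2.imwrite('pics/h1.png',cv2.resize(a[120:270,190:390],None,fx=4,fy=4,interpolation=cv2.INTER_CUBIC))
cv2.imwrite('pics/h2.png',cv2.resize(b[150:290,200:400],None,fx=4,fy=4,interpolation=cv2.INTER_CUBIC))"
```

```text
t 17.32 tcp [0.5789 0.284  0.1834] man mm [-273.2  118.8] F [ 0.93 -0.37  0.34] gap 0.0
```

View pics/h1.png

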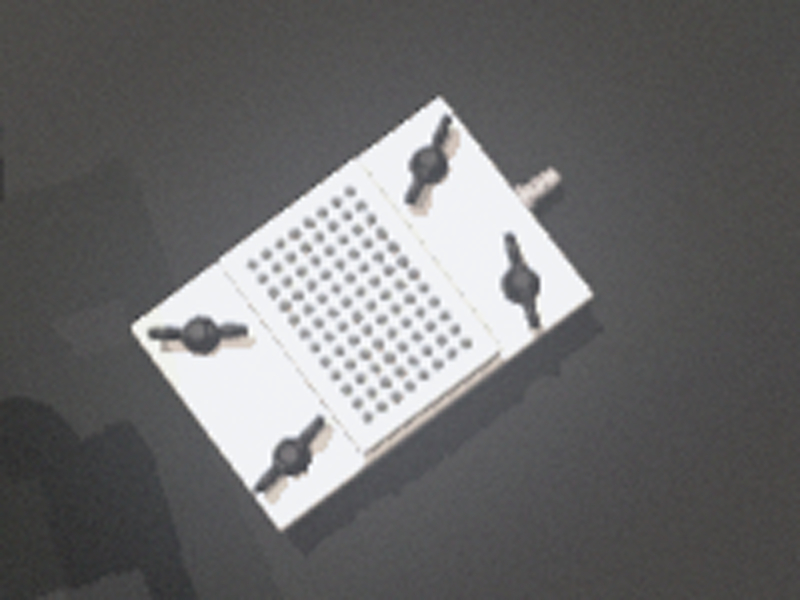

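View pics/h2.png

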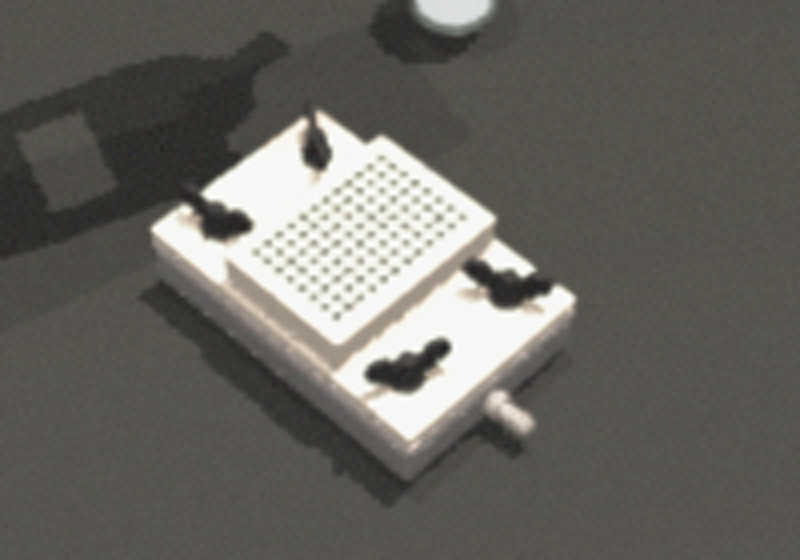

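```bash
python3 - <<'E'
from h import *
from scipy.optimize import least_squares
L=[(103,67),(103,-67),(-103,-67),(-103,67)]
def M(p,x,y,z): c,s=np.cos(p[2]),np.sin(p[2]);return np.array([p[0]+c*x-s*y,p[1]+s*x+c*y,z])
def r(p,cams):
    o=[]
    for n,P in cams:
        for (x,y),q in zip(L,P):o+=list(proj(n,M(p,x/1e3,y/1e3,.05))-q)
    return o
def fit(T,S):
    T=[(190+u/4-.4,120+v/4-.4) for u,v in T];S=[(200+u/4-.4,150+v/4-.4) for u,v in S]
    return least_squares(r,[.6,0,-.9],args=([("top",T),("side",S)],)).x
p0=fit([(432,97),(588,291),(283,532),(130,332)],[(575,298),(413,438),(150,232),(312,108)])
p1=fit([(441,97),(593,294),(283,530),(132,326)],[(576,298),(410,441),(151,231),(317,113)])
print(p0,p1,np.degrees(p1[2]-p0[2]))
for p,a,b in((p0,(436,113),(410,203)),(p1,(448,118),(410,203))):
    A=ray("top",190+a[0]/4-.4,120+a[1]/4-.4,.08);B=ray("top",190+b[0]/4-.4,120+b[1]/4-.4,.08)
    print('seat',M(p,.075,.04,.05),'wing',np.degrees(np.arctan2(*(A-B)[1::-1])-p[2]),(A+B)/2)
# ECC-style registration of images: shift of each screw patch old->new (side)
for n,f0,f1,(u0,v0) in(("side","side0","h_side",(0,0)),("top","top0","h_top",(0,0))):
    a=cv2.imread(f"pics/{f0}.png",0);b=cv2.imread(f"pics/{f1}.png",0)
    for x,y in((75,40),(75,-40),(-75,40),(-75,-40)):
        q=proj(n,M(p0,x/1e3,y/1e3,.07)).astype(int);q1=proj(n,M(p1,x/1e3,y/1e3,.07))-proj(n,M(p0,x/1e3,y/1e3,.07))
        t=a[q[1]-7:q[1]+8,q[0]-8:q[0]+9];W=b[q[1]-15:q[1]+16,q[0]-16:q[0]+17]
        f=8;t=cv2.resize(t,None,fx=f,fy=f,interpolation=3);W=cv2.resize(W,None,fx=f,fy=f,interpolation=3)
        m=cv2.matchTemplate(W,t,cv2.TM_CCOEFF_NORMED);_,mx,_,l=cv2.minMaxLoc(m)
        print(n,x,y,'meas',np.array(l)/f-8,'pred',np.round(q1,2),round(mx,2))
E
```

```text
[ 0.57829997  0.02982017 -0.9025892 ] [ 0.57881216  0.02805434 -0.9192831 ] -0.9564901401896893
seat [ 0.6561658  -0.00426668  0.05      ] wing 36.057632880653436 [ 0.65379283 -0.00383582  0.08      ]
seat [ 0.65609813 -0.00732758  0.05      ] wing 29.10924061216704 [ 0.65247635 -0.00693736  0.08      ]
side 75 40 meas [1. 3.] pred [0.24 1.08] 0.89
side 75 -40 meas [0. 1.] pred [-0.26  0.8 ] 0.99
side -75 40 meas [1. 0.] pred [0.89 0.39] 0.98
side -75 -40 meas [1. 0.] pred [0.5  0.11] 0.98
top 75 40 meas [2. 0.] pred [1.47 0.03] 0.93
top 75 -40 meas [1. 1.] pred [0.97 0.43] 0.97
top -75 40 meas [ 1. -1.] pred [ 0.75 -0.92] 0.99
top -75 -40 meas [0. 0.] pred [ 0.23 -0.53] 0.98
```

The manifold shifted about 3 mm at the screw and yawed about 1°, well within limits. The wing is at about 29°, so the screw has turned about 547° (9.55 rad). The shallow contact may have misled me, so I'll push again closer in, square to the wing.

Emit:
move_arm(
  rows=[
    {"linear": [0.03,-0.06,0],"turn": [0,0,0],"grip": -1},
    {"linear": [0.06,-0.12,0],"turn": [0,0,0],"grip": -1},
    {"linear": [0.08,-0.18,0],"turn": [0,0,0],"grip": -1},
    {"linear": [0.0985,-0.235,0],"turn": [0,0,0],"grip": -1},
    {"linear": [0.0985,-0.274,-0.03],"turn": [0,0,0],"grip": -1},
    {"linear": [0.0985,-0.274,-0.075],"turn": [0,0,0],"grip": -1},
    {"linear": [0.0985,-0.274,-0.1],"turn": [0,0,0],"grip": -1},
    {"linear": [0.0985,-0.274,-0.121],"turn": [0,0,0],"grip": -1},
    {"linear": [0.0985,-0.274,-0.121],"turn": [0,0,0],"grip": -1},
  ],
)

```text
t: 18.55
ee_pos: [0.6777, 0.0056, 0.06]
tcp_rot: [-0.005, 0.437, 0.899, 0.002]
wrist_force: [0.2, 0.2, 0.2]
finger_gap: 0.002
```

```bash
sed -i 's/^S=np.*/S=np.array([.6552,-.0072]);PHI=np.radians(-52.7)/' h.py; python3 -c "
from h import *
st();big('i1',29,0)
plan([(1.5,24),(2.5,22),(3.5,20),(4.5,18),(5.5,16)])"
```

```text
t 18.55 tcp [0.6777 0.0056 0.06  ] man mm [ 3.4 25.6] F [0.2  0.19 0.23] gap 0.0
(1.5, 24) [-0.0036, 0.0003]
(2.5, 22) [-0.0046, -0.0017]
(3.5, 20) [-0.0056, -0.0037]
(4.5, 18) [-0.0066, -0.0057]
(5.5, 16) [-0.0076, -0.0077]
```

View pics/i1.png

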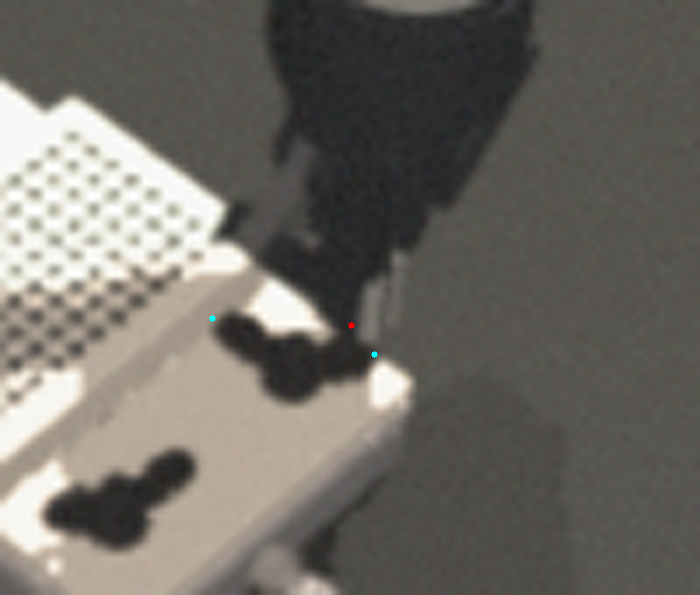

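Emit:
move_arm(
  rows=[
    {"linear": [-0.0036,0.0003,0.001],"turn": [0,0,0],"grip": -1},
    {"linear": [-0.0046,-0.0017,0.001],"turn": [0,0,0],"grip": -1},
    {"linear": [-0.0056,-0.0037,0.001],"turn": [0,0,0],"grip": -1},
  ],
)

```text
t: 18.98
ee_pos: [0.6743, 0.0027, 0.0642]
tcp_rot: [-0.002, 0.437, 0.899, 0.004]
wrist_force: [2.6, 4.4, 1.5]
finger_gap: -0.002
```

Emit:
move_arm(
  rows=[
    {"linear": [-0.001,-0.002,0],"turn": [0,0,0],"grip": -1},
    {"linear": [-0.001,-0.002,0],"turn": [0,0,0],"grip": -1},
  ],
)

```text
t: 19.23
ee_pos: [0.6742, 0.0024, 0.0648]
tcp_rot: [-0.001, 0.437, 0.899, 0.006]
wrist_force: [2.7, 5.6, -0.2]
finger_gap: 0.0
```

```bash
python3 -c "
from h import *
s=st();print(s['moment']);big('i2',29,0)"
```

```text
t 19.23 tcp [0.6742 0.0024 0.0648] man mm [ 3.9 20.9] F [ 2.74  5.57 -0.17] gap 0.0
[ 0.87776318 -0.38765175  0.01756749]
```

View pics/i2.png

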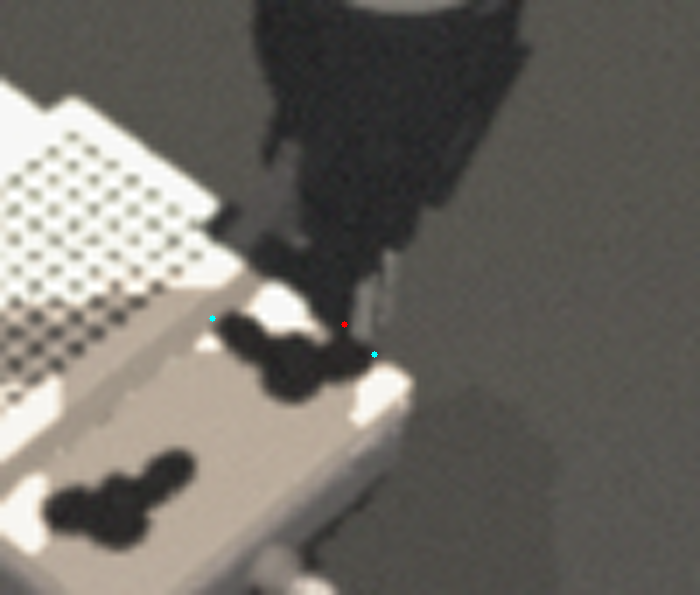

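Here the force is 6 N, acting along the wing's normal at about 18 mm radius. That is about 0.11 N·m against 0.025 N·m of thread friction, and the wing doesn't move, so it is at the hard stop. Backing away, then a final look.

Emit:
move_arm(
  rows=[
    {"linear": [0.003,0.007,0],"turn": [0,0,0],"grip": -1},
    {"linear": [0.004,0.012,0.01],"turn": [0,0,0],"grip": -1},
    {"linear": [0.004,0.012,0.05],"turn": [0,0,0],"grip": -1},
    {"linear": [0.004,0.06,0.1],"turn": [0,0,0],"grip": -1},
    {"linear": [-0.03,0.12,0.13],"turn": [0,0,0],"grip": -1},
    {"linear": [-0.06,0.18,0.13],"turn": [0,0,0],"grip": -1},
    {"linear": [-0.1,0.24,0.13],"turn": [0,0,0],"grip": -1},
    {"linear": [-0.1,0.28,0.13],"turn": [0,0,0],"grip": -1},
    {"linear": [-0.1,0.28,0.13],"turn": [0,0,0],"grip": -1},
  ],
)

```text
t: 20.4
ee_pos: [0.5726, 0.286, 0.1959]
tcp_rot: [-0.001, 0.435, 0.9, 0.007]
wrist_force: [-0.1, 0.5, 0.2]
finger_gap: 0.003
```

```bash
python3 -c "
from h import *
st()
a=env.snapshot('top')[:,:,::-1];b=env.snapshot('side')[:,:,::-1]
for n in ('bottle','beaker','tip_box','manifold'):
  print(n,[x['bbox'] for x in env.boxes_of(n,'top')[:1]],[x['bbox'] for x in env.boxes_of(n,'side')[:1]])
A=cv2.resize(a[130:220,250:350],None,fx=4,fy=4,interpolation=cv2.INTER_CUBIC)
B=cv2.resize(b[170:260,270:370],None,fx=4,fy=4,interpolation=cv2.INTER_CUBIC)
cv2.imwrite('pics/j.png',np.hstack([A,B]))"
```

```text
t 20.4 tcp [0.5726 0.286  0.1959] man mm [-283.3  112. ] F [-0.14  0.54  0.15] gap 0.0
bottle [[454.7, 267.6, 46.4, 35.1]] [[239.2, 382.1, 39.4, 55.8]]
beaker [[159.9, 148.9, 44.2, 35.7]] [[312.4, 138.1, 29.1, 41.6]]
tip_box [[443.0, 156.7, 74.4, 48.5]] [[366.6, 362.2, 70.4, 86.6]]
manifold [[279.6, 199.3, 113.9, 106.2]] [[290.9, 221.0, 109.1, 91.0]]
```

View pics/j.png

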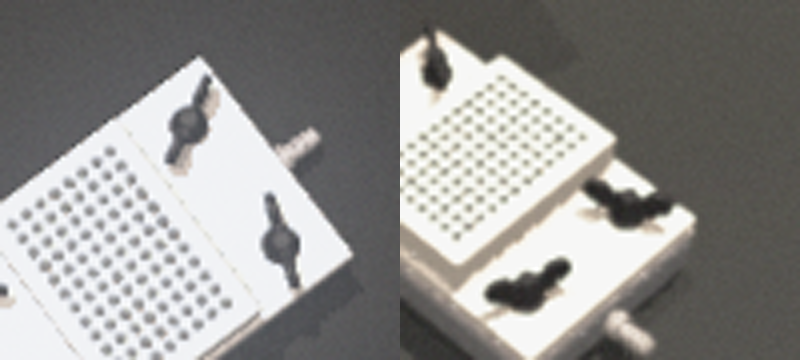

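The second push left the wing at the same angle. The screw now sits as low as its neighbour, and the other objects are where they started. Handing in.

```bash
python3 -c "
from plant import env
print(env.sign_off())"
```

```text
the job is handed in; nothing more can be done
None
```

The loose wing screw is home against its hard stop. I turned it clockwise about 547° (9.55 rad) with the shut fingertips in three full strokes plus the start of a fourth. I handed the job in at about 20.5 s; no verdict is reported.

- **At the stop:** on the fourth stroke the force rose to about 9.5 N. I repeated the push closer in and square to the wing. It held against about 6 N at roughly 18 mm radius, about four times the thread friction, and the wing angle stayed the same. The 9.55 rad total lies within the given 8 to 12.5 rad. In the last side view the screw looks as low as its neighbour. The pictures are too coarse to measure the remaining height on their own, so the force check is the main evidence.
- **Forces:** free turning read about 1 to 2.5 N. The highest reading was about 9.5 N, against the 30 N limit, but I only read the force at the end of each move.
- **Manifold:** the first push against the stop slid it by about 2 mm at its centre (3 mm at the screw) and yawed it about 1°. It still looks flat.
- **Everything else:** the tight screws look unturned. The bottle, beaker and tip box show only detector noise, at most about 2 pixels. The arm was clear of everything at hand-in.

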